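Snap the retainer home over a specimen in an X-ray sample holder

ROBOT

A 6-joint arm with a two-finger parallel gripper is mounted at the origin on a cart in front of the work surface, level with it; the furniture and walls round the work are solid. World frame = base frame: x ahead of the robot, y to its left, z up, the work surface at z = 0. Lengths are in m, angles in rad, forces in N, time in s.
With the tool pointing down it reaches from about 0.375 to 0.9 m from the base axis. Payload 3.1 kg.
Tool frame: the origin (TCP) lies on the front face of the gripper's body, between the roots of the fingers; the fingertips stand 73 mm ahead of it and the grasp point (between the pads) lies 54 mm ahead of it (manip.tips_ahead is the distance from the TCP to the fingertips, in m); z points along the fingers, y is the line along which they close (so a half turn about z gives the same grasp; the last joint's range is limited). The gripper opens to 85 mm and grips with 20 to 120 N. Pads are 22 mm wide; open, the fingers measure 114 mm over their backs; the gripper's body (76 mm by 85 mm) begins 54 mm behind the grasp point. The pads swing forward as they close: fully open they stand 13 mm farther back than shut.
Start: joints at [-1.355, 0.527, 1.433, -0, 1.181, -0.178], TCP at [0.24, -0.577, 0.304] pointing down, gripper open.
Joint ranges: [-3.08, 3.08], [-0.75, 2.2], [0.22, 2.44], [-1.43, 4.57], [0, 2.65], [-2.85, 2.85]. Speed limits (rad/s): [2.79, 2.79, 3.14, 3.14, 3.14, 3.14].

INTERFACE

Orientations are given as a unit quaternion [x, y, z, w].
In Python, from station import sense, eyes, workorder, manip gives the robot as it stands.
- The arm moves only by the shell command python3 -m inch 'ROWS' [OPENING] [FORCE]. ROWS is JSON, a list of rows, each an object of numbers: "dx", "dy", "dz": the shift along the tool's x, y, z in cm; "wx", "wy", "wz": the turn, a rotation vector about the tool's x, y, z in degrees. In form: [{"dx": .., "dy": .., "dz": .., "wx": .., "wy": .., "wz": ..}, ...]. A call has 1 to 10 rows; each row shifts and turns the commanded pose from where the row before left it, along the tool's axes as they then stand; what a row does not reach is not made up. A row lasts 1/8 s, in which the tool goes at most 62.5 mm and 10.7 degrees, less where a joint would pass 70% of its speed; a pose out of reach is approached as far as the arm can. A call with a gripper value outside its range is refused whole. OPENING is the opening, from 0 (shut) to 1 (fully open), set as the call begins (- or left out, the last holds). The fingers move at their own pace and stop on an object; FORCE is the grip in N (left out, the last holds). Time passes only in rows, so rows that do not move let the fingers close. It gives the time, the measured TCP pose, the force, the opening and the grip force at its end, in the units of the state.
- sense(): the state, without advancing time (a new reading comes with each control period).
- eyes.snapshot(name): name is "scene" or "top" or "wrist"; returns the picture (420x560x3 uint8, red, green, blue); there is no depth.
- eyes.camera_params(name): a dict with "fx", "fy", "cx", "cy" (pixels), "rvec" (rotation vector, rad) and "tvec" (3), from world to camera coordinates, as OpenCV has them. Camera axes: x right, y down, z forward; pixel columns grow to the right and rows downward; lengths in m; the calibration is good to about 2 mm. A picture is of the moment at which its call begins: read the wrist's pose just before it. camera_params takes no time and is no camera call; for the wrist camera it gives the pose at the moment of the call.
- workorder.sign_off(): hands the job in; it is judged then, once.
The state is a dict: "t": time; "q": joint angles; "qd": joint speeds; "tau": joint torques, N m; "tcp_pos": TCP position; "tool_rot": TCP orientation; "force": force on the tool from outside, world axes, zero at the start; "ft_torque": the same for the moment, N m; "finger_gap": opening from 0.0 (shut) to 1.0 (fully open); "gripper_force": force on a finger pad.
Only numpy, scipy, OpenCV 4.12 (cv2) and the standard library are available. Lean on these libraries where they do the work, as an engineer would, in place of code of your own. Each camera call takes 0.05 s, during which the arm holds its last target. There are 200 camera calls.

TASK

Load the sample holder: lay the ceramic specimen disc in the recess of the loading block, lay the windowed steel retainer plate level on the two sprung catches above it and let go, then take the hand pusher and press the retainer straight down with it until both catches have snapped over it. Do the pressing with the pusher's nose, not with the gripper; afterwards stand the pusher upright on the desk, and leave the vials and other things where they stand.

Things in the scene. Friction and masses are not known exactly. Their poses are not given: they have to be found in the camera images.
- holder: Loading block of an X-ray sample holder, fixed to the desk: dark metal base 116 x 64 mm (x, y), its top face 12 mm above the desk. Origin: centre of the underside; x runs from catch to catch, z up. On it stand two low arcs that centre the specimen, two sprung catches at the +x and -x ends and four guide posts near the corners; its +y and -y sides are open for fingers.
- holder_seat (a point): Recess for the specimen: this point lies on the block's axis on the base's top face, 12 mm above the desk, where the centre of the specimen's underside belongs; axes as the block's. Two low arcs at its +x and -x (inner radius 17 mm, 5 mm high, bevelled at the top) bound it; at +y and -y it is open over 29 mm for fingers.
- holder_guide (a point): Point on the block's axis, 49 mm above the desk, level with the top of the guide posts' straight part; axes as the block's. Four steel corner posts (inner faces at 20.3 mm in y and 34 mm in x either side of the axis, flared outwards above, 56 mm high) guide the retainer's corners; between them, at +y and -y, 42 mm are free for fingers (x = -21 to +21 mm).
- specimen_center (a point): Specimen: a white ceramic disc, 32 mm across, 12 mm thick, about 30 g, lying flat on the desk. Point at its centre, half-way up (6 mm above its underside); z is the disc's axis.
- retainer_center (a point): Retainer: flat steel plate 66 x 38 x 8 mm (x, y, z) with a round 20 mm window, about 70 g, lying flat. Point at its centre, half-way up. x is its long way; half a turn makes no difference. Its short ends go under the catches. Laid on the catches' slopes, this point is about 44 mm above the desk; pressed home on the specimen, 28 mm. The snap takes about 6 to 12 N.
- pusher_handle (a point): Hand pusher: white plastic tool standing upright on its nose, 92 mm tall, about 120 g. The nose is a hollow ring, 36 mm outside, 24 mm inside, flat below; above a taper stands a square handle, 22 mm across its flats (x and y axes), from 34 to 92 mm above the bottom. Point on the axis in the handle, 62 mm above the nose's bottom face; z is the tool's axis, upwards.
- pan_press: Green bench press, fixed, an obstacle to keep clear of: fills a box from -67 to +67 mm in x and -51 to +48 mm in y about its origin (on the desk, room axes), 307 mm high.
- calorimeter: White and black instrument, fixed, an obstacle to the left of the work: about 440 x 430 mm (x, y), up to 270 mm high; its right-hand face stands 213 mm to the right (-y) of its origin.
- catch_1 (a joint): Steel catch at the block's +x end, 16 mm wide, sprung: hinge angle, 0 = shut, grows as it is pushed outwards (about 0.15 while a part passes). Shut, its nose reaches in to x = 30 mm, with a sloping face from there at height 35 mm out to x = 36 mm at height 46 mm, and a flat lip underneath at height 33 mm (heights above the desk).
- catch_2 (a joint): The same catch at the block's -x end, mirrored.
- vial_1_center (a point): Bystander, to be left alone: sample vial, upright glass cylinder 21 mm across, 48 mm tall, white label, black cap. Point on its axis 24 mm above the desk.
- vial_2_center (a point): Bystander, to be left alone: sample vial, upright glass cylinder 21 mm across, 48 mm tall, white cap. Point on its axis 24 mm above the desk.
- vial_3_center (a point): Bystander, to be left alone: sample vial, upright glass cylinder 21 mm across, 48 mm tall, black cap. Point on its axis 24 mm above the desk.
- reference_tin_center (a point): Bystander, to be left alone: round aluminium tin with a lid, 43 mm across, 22 mm high. Point on its axis 11 mm above the desk.
- battery_1_center (a point): Bystander, to be left alone: battery cell standing on end, 15 mm across, 50 mm tall. Point on its axis 25 mm above the desk.
- dropper_center (a point): Bystander, to be left alone: amber dropper bottle with a black teat, 30 mm across, 101 mm tall. Point on its axis 50 mm above the desk.
There are look-alikes about, which are no part of the job. What is shaped like the part that bears pusher_handle but purple is not meant.

How it is judged:
By the outcome, as a careful person would: the job done as asked, in the order asked, and still so for the second after the job is handed in, with the robot touching nothing.
It also fails if it takes over 64 s, if anything falls off the work surface, if the arm or the gripper's body presses on something with over 40 N, if the wrist force passes 120 N, or if a joint passes its speed limit or range.

## Working session

There is one attempt and no reset: what is moved stays moved. The work goes in short steps, Python scripts to look and compute and a shell command to move; the robot and the scene stay as the last step left them, time stands still between calls to the robot, and variables do not carry over. Pictures are saved under pics/ and viewed, at most 10 in all, crops included, and the job is handed in when it is done.

```bash
ls; mkdir -p pics; python3 - <<'E'
from station import sense, eyes
import cv2
s=sense();print({k:s[k] for k in('t','tcp_pos','tool_rot','finger_gap')})
for n in('scene','top'):
    im=eyes.snapshot(n);cv2.imwrite(f'pics/{n}0.png',im[:,:,::-1]);print(n,eyes.camera_params(n))
a=cv2.imread('pics/scene0.png');b=cv2.imread('pics/top0.png')
E
```

```text
pics
{'t': 0.0, 'tcp_pos': array([ 0.24030079, -0.57634925,  0.30293214]), 'tool_rot': array([ 9.80577255e-01,  1.96130229e-01, -1.63889939e-05, -1.08589936e-03]), 'finger_gap': 0.9974387902022148}
scene {'fx': 526.3715984098009, 'fy': 526.3715984098009, 'cx': 284.5701496288093, 'cy': 217.76642479406067, 'rvec': array([ 1.02130421, -2.03310591,  1.36994548]), 'tvec': array([0.42166633, 0.2171238 , 1.19200569])}
top {'fx': 384.799783345671, 'fy': 384.799783345671, 'cx': 279.10124659144043, 'cy': 210.74142778616311, 'rvec': array([ 2.14270797, -2.17159602,  0.14692752]), 'tvec': array([0.15682068, 0.53023035, 1.14902437])}
```

View pics/scene0.png

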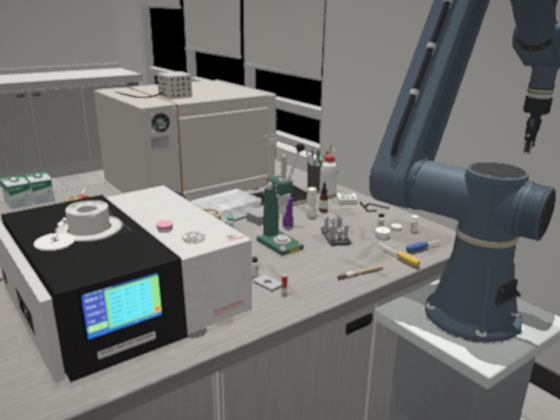

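View pics/top0.png

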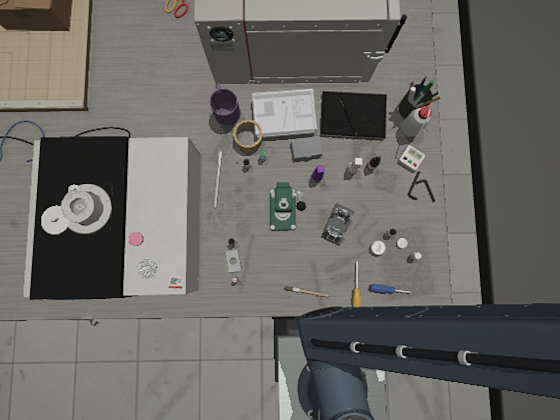

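Scene and top show the retainer at (233,260) in top, the holder at (338,224), a white pusher at (355,165) and the purple look-alike at (318,172). White discs are at (378,248) and (402,243). I'll enlarge the top view.

```bash
cat > h.py <<'E'
import numpy as np, cv2
from station import sense, eyes
from scipy.spatial.transform import Rotation as R
def ray(name,uv,z,p=None):
    p=p or eyes.camera_params(name); Rm=R.from_rotvec(p['rvec']).as_matrix(); c=-Rm.T@p['tvec']
    uv=np.atleast_2d(np.array(uv,float)); d=np.c_[(uv[:,0]-p['cx'])/p['fx'],(uv[:,1]-p['cy'])/p['fy'],np.ones(len(uv))]@Rm
    return c+d*((z-c[2])/d[:,2])[:,None]
def proj(name,P,p=None):
    p=p or eyes.camera_params(name); K=np.array([[p['fx'],0,p['cx']],[0,p['fy'],p['cy']],[0,0,1]])
    return cv2.projectPoints(np.atleast_2d(np.array(P,float)),p['rvec'],p['tvec'],K,None)[0][:,0]
def tool(target):  # world target of TCP -> cm in tool axes
    s=sense(); return R.from_quat(s['tool_rot']).inv().apply(np.array(target)-s['tcp_pos'])*100
def yaw(): # world direction angle of tool x and closing axis y, deg
    m=R.from_quat(sense()['tool_rot']).as_matrix(); return [round(float(np.degrees(np.arctan2(m[1,i],m[0,i]))),1) for i in (0,1)]
E
python3 - <<'E'
import cv2
from h import *
b=cv2.imread('pics/top0.png')[145:295,215:430]
cv2.imwrite('pics/top0c.png',cv2.resize(b,None,fx=3.7,fy=3.7,interpolation=cv2.INTER_CUBIC))
for n,uv,z in[('ret',(233,260),.008),('hold',(338,224),.03),('pushtop',(357,161),.092),('d1',(378,248),.02),('d2',(402,243),.012),('press',(284,208),0.1),('purple',(319,168),.09),('v',(416,257),.03)]:
    print(n,ray('top',uv,z)[0].round(3))
print(yaw())
E
```

```text
ret [0.384 0.294 0.008]
hold [ 0.489 -0.031  0.03 ]
pushtop [ 0.671 -0.084  0.092]
d1 [ 0.415 -0.153  0.02 ]
d2 [ 0.429 -0.23   0.012]
press [0.532 0.136 0.1  ]
purple [0.652 0.03  0.09 ]
v [ 0.385 -0.265  0.03 ]
[22.6, -67.4]
```

View pics/top0c.png

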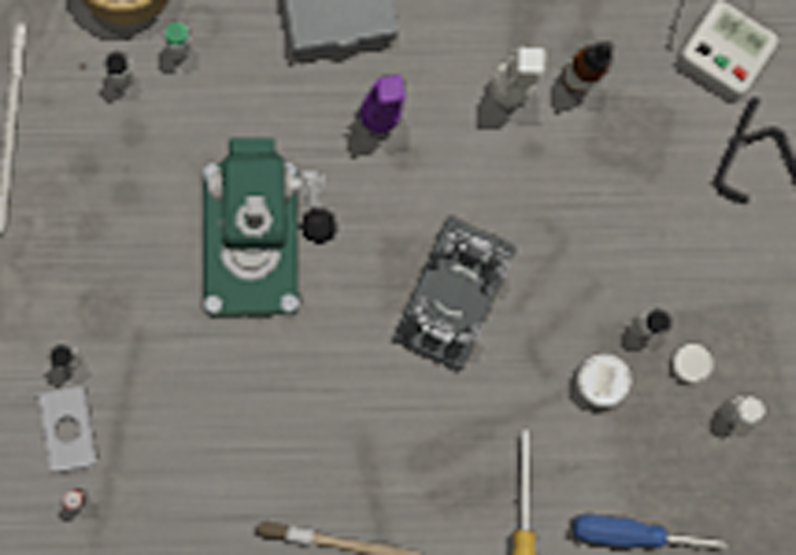

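Candidates for the pusher: white handle at crop (525,70) versus the purple one at (385,100). White fits the description and purple is excluded. For the specimen: the small flat disc at crop (693,363), about 32 mm, versus the lidded tin at (602,382), about 43 mm, so it is the small one. The holder is at (455,290) and the retainer at (68,428).

```bash
python3 - <<'E'
from h import *
f=lambda u,v:(215+u/3.702,145+v/3.702)
for n,uv,z in[('vialblk',f(657,321),.048),('vialwh',f(750,409),.048),('tin',f(602,380),.022),('spec',f(693,363),.012),('retvial',f(60,356),.048),('batt',f(73,499),.05),('ret',f(68,430),.008),('push',f(532,60),.092),('drop',f(597,54),.1)]:
    print(n,ray('top',uv,z)[0].round(3))
print(ray('top',[f(44,393),f(85,388),f(95,462),f(52,470)],.008).round(3))
h=ray('top',[f(450,217),f(515,245),f(460,370),f(393,340)],.012);print(h.round(3),h.mean(0))
print(tool([.428-.05,-.23,.23]),eyes.camera_params('wrist'),tool([0.24,-.577,.303]))
p=eyes.camera_params('wrist');m=R.from_rotvec(p['rvec']).as_matrix();print(tool(-m.T@p['tvec']),m[2])
E
```

```text
vialblk [ 0.462 -0.192  0.048]
vialwh [ 0.39  -0.264  0.048]
tin [ 0.416 -0.151  0.022]
spec [ 0.429 -0.231  0.012]
retvial [0.44  0.295 0.048]
batt [0.326 0.284 0.05 ]
ret [0.381 0.293 0.008]
push [ 0.67  -0.089  0.092]
drop [ 0.672 -0.139  0.1  ]
[[0.412 0.313 0.008]
 [0.415 0.279 0.008]
 [0.354 0.27  0.008]
 [0.348 0.306 0.008]]
[[ 0.555 -0.031  0.012]
 [ 0.531 -0.086  0.012]
 [ 0.426 -0.035  0.012]
 [ 0.452  0.02   0.012]] [ 0.49090383 -0.03306193  0.012     ]
[ 26.03130833 -26.66586201   7.36175471] {'fx': 290.1982291061578, 'fy': 290.1982291061578, 'cx': 279.65836193059937, 'cy': 215.67964930217866, 'rvec': array([-2.42648007,  1.61666895,  0.21991129]), 'tvec': array([-0.62387933, -0.0359384 ,  0.38073384])} [-0.04993223  0.04350392 -0.00021938]
[ 6.47393822  0.07477496 -7.1378936 ] [-0.24271081 -0.09696127 -0.96524089]
```

```bash
python3 -m inch '[{"dx":4.38,"dy":-3.53,"dz":1.48},{"dx":4.38,"dy":-3.53,"dz":1.48},{"dx":4.38,"dy":-3.53,"dz":1.48},{"dx":4.38,"dy":-3.53,"dz":1.48},{"dx":4.38,"dy":-3.53,"dz":1.48},{"dx":4.38,"dy":-3.53,"dz":1.48},{"dx":4.38,"dy":-3.53,"dz":1.48},{"wz":-7.5},{"wz":-7.5},{"wz":-7.5}]' 0.65
python3 - <<'E'
from h import *
print(tool([.428,-.231,.2]),yaw())
p=eyes.camera_params('wrist');im=eyes.snapshot('wrist');cv2.imwrite('pics/w1.png',im[:,:,::-1])
g=cv2.cvtColor(im,cv2.COLOR_RGB2HSV);u0=proj('wrist',[.429,-.231,.012],p)[0];print(u0)
m=((g[:,:,1]<60)&(g[:,:,2]>165)).astype(np.uint8)
n,l,st,c=cv2.connectedComponentsWithStats(m)
for i in range(1,n):
    if st[i,4]>60: print(st[i],c[i].round(1),ray('wrist',c[i],.012,p)[0].round(4))
E
```

```text
[ 30.60719711 -24.64470576  10.35944871] [22.6, -67.4]
[  31.59864554 -116.36849994]
[ 0 33 23 16 90] [10.3 40.5] [ 0.2802 -0.2336  0.012 ]invalid input at $[0]: expected keys dx, dy, dz, wx, wy, wz
```

View pics/w1.png

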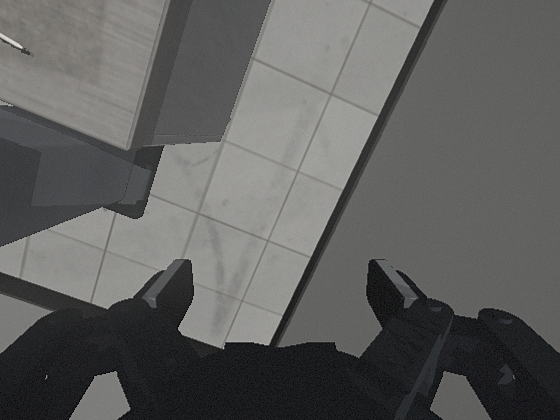

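The wrist view shows only the fingers and the floor, because the move was refused: every key is required. Retrying.

```bash
python3 -m inch '[{"dx":4.38,"dy":-3.53,"dz":1.48,"wx":0,"wy":0,"wz":0},{"dx":4.38,"dy":-3.53,"dz":1.48,"wx":0,"wy":0,"wz":0},{"dx":4.38,"dy":-3.53,"dz":1.48,"wx":0,"wy":0,"wz":0},{"dx":4.38,"dy":-3.53,"dz":1.48,"wx":0,"wy":0,"wz":0},{"dx":4.38,"dy":-3.53,"dz":1.48,"wx":0,"wy":0,"wz":0},{"dx":4.38,"dy":-3.53,"dz":1.48,"wx":0,"wy":0,"wz":0},{"dx":4.38,"dy":-3.53,"dz":1.48,"wx":0,"wy":0,"wz":0},{"dx":0,"dy":0,"dz":0,"wx":0,"wy":0,"wz":-7.5},{"dx":0,"dy":0,"dz":0,"wx":0,"wy":0,"wz":-7.5},{"dx":0,"dy":0,"dz":0,"wx":0,"wy":0,"wz":-7.5}]' 0.65
cat >> h.py <<'E'
def blobs(name,fn,near,z,r=.06,lo=80):
    p=eyes.camera_params(name);im=eyes.snapshot(name);cv2.imwrite(f'pics/last_{name}.png',im[:,:,::-1])
    m=fn(cv2.cvtColor(im,cv2.COLOR_RGB2HSV).astype(int)).astype(np.uint8)
    for c in cv2.findContours(m,cv2.RETR_EXTERNAL,cv2.CHAIN_APPROX_NONE)[0]:
        if cv2.contourArea(c)<lo: continue
        W=ray(name,c[:,0],z,p)[:,:2]; 
        rc=cv2.minAreaRect((W*1000).astype(np.float32)); 
        if np.hypot(*(np.array(rc[0])/1000-near))<r: print('rect mm',np.round(rc[0],1),np.round(rc[1],1),round(rc[2],1),'circ',np.round(cv2.minEnclosingCircle((W*1000).astype(np.float32))[1],1))
E
python3 - <<'E'
from h import *
print(sense()['t'],tool([.428,-.231,.2]),yaw(),proj('wrist',[.429,-.231,.012]))
blobs('wrist',lambda g:(g[:,:,1]<60)&(g[:,:,2]>165),[.429,-.231],.012)
E
```

```text
t: 1.4
tcp_pos: [0.4286, -0.2305, 0.2001]
tool_rot: [0.922, 0.386, -0.0, -0.0]
force: [-0.5, -0.5, 0.0]
finger_gap: 0.65
gripper_force: 0.0
1.4 [-0.07720898 -0.00188067  0.01241607] [45.4, -44.6] [[280.84792553 209.89519567]]
rect mm [ 431.8 -231.5] [30.9 25.1] 81.1 circ 15.9
```

View pics/last_wrist.png

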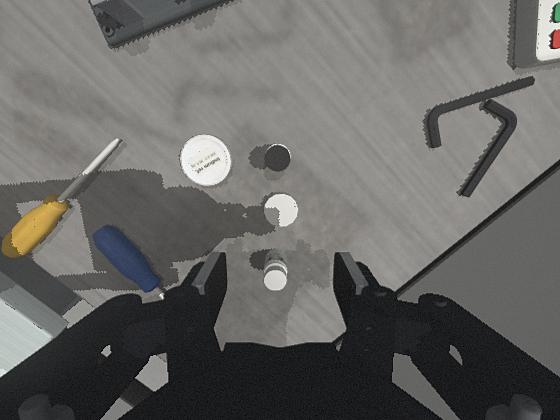

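The wrist view shows the specimen at (281,210), partly in shadow, between the black-capped vial (277,157) and the white-capped vial (275,275). The tin is at (205,160).

```bash
python3 - <<'E'
from h import *
im=cv2.imread('pics/last_wrist.png');g=cv2.cvtColor(im,cv2.COLOR_BGR2HSV).astype(int)[190:230,262:300]
m=((g[:,:,1]<60)&(g[:,:,2]>165)).astype(np.uint8)
c=max(cv2.findContours(m,0,1)[0],key=len)[:,0]+[262,190]
W=ray('wrist',c,.012)[:,:2]
hull=cv2.convexHull((W*1000).astype(np.float32))
(c0,r)=cv2.minEnclosingCircle((W*1000).astype(np.float32));print(c0,r)
# keep contour points near 16mm circle
k=W*1000;x0=np.array(c0)
for _ in range(10):
    d=np.hypot(*(k-x0).T);q=k[abs(d-16)<1.5];u=(q-x0)/np.hypot(*(q-x0).T)[:,None];x0=x0+np.linalg.lstsq(u,np.hypot(*(q-x0).T)-16,rcond=None)[0]
print(x0,len(q),tool([*x0/1000,.076]))
E
```

```text
(428.4683837890625, -231.02439880371094) 15.87977409362793
[ 427.85687474 -231.0348916 ] 65 [-0.07314645 -0.01279749 12.41598821]
```

```bash
python3 -m inch '[{"dx":-0.07,"dy":0,"dz":4.5,"wx":0,"wy":0,"wz":0},{"dx":0,"dy":0,"dz":4.5,"wx":0,"wy":0,"wz":0},{"dx":0,"dy":0,"dz":2.6,"wx":0,"wy":0,"wz":0},{"dx":0,"dy":0,"dz":1.0,"wx":0,"wy":0,"wz":0},{"dx":0,"dy":0,"dz":0,"wx":0,"wy":0,"wz":0}]' 0.65
python3 -m inch '[{"dx":0,"dy":0,"dz":0,"wx":0,"wy":0,"wz":0},{"dx":0,"dy":0,"dz":0,"wx":0,"wy":0,"wz":0},{"dx":0,"dy":0,"dz":0,"wx":0,"wy":0,"wz":0},{"dx":0,"dy":0,"dz":0,"wx":0,"wy":0,"wz":0},{"dx":0,"dy":0,"dz":0,"wx":0,"wy":0,"wz":0}]' 0.2 35
python3 -m inch '[{"dx":0,"dy":0,"dz":-3,"wx":0,"wy":0,"wz":0},{"dx":0,"dy":0,"dz":-5.6,"wx":0,"wy":0,"wz":0},{"dx":0,"dy":0,"dz":-4,"wx":0,"wy":0,"wz":0}]'
python3 - <<'E'
from h import *
print(tool([.491-.03,-.033+0.0,.2]),yaw())
E
```

```text
t: 2.08
tcp_pos: [0.4278, -0.2314, 0.0741]
tool_rot: [0.924, 0.383, -0.0, -0.0]
force: [-0.1, -0.3, 1.4]
finger_gap: 0.649
gripper_force: 0.0
t: 2.7
tcp_pos: [0.4284, -0.2318, 0.0756]
tool_rot: [0.923, 0.384, 0.001, 0.001]
force: [-0.1, 0.4, 6.4]
finger_gap: 0.338
gripper_force: 34.5
t: 3.08
tcp_pos: [0.4281, -0.2315, 0.2026]
tool_rot: [0.923, 0.384, 0.0, 0.001]
force: [0.5, -0.6, -0.1]
finger_gap: 0.335
gripper_force: 34.7
[ 16.38782977 -11.67019822   0.2354213 ] [45.1, -44.9]
```

```bash
python3 -m inch '[{"dx":4.63,"dy":-2.39,"dz":-1.0,"wx":0,"wy":0,"wz":0},{"dx":4.63,"dy":-2.39,"dz":-1.0,"wx":0,"wy":0,"wz":0},{"dx":4.63,"dy":-2.39,"dz":-1,"wx":0,"wy":0,"wz":0},{"dx":4.63,"dy":-2.39,"dz":-1,"wx":0,"wy":0,"wz":0},{"dx":0,"dy":0,"dz":0,"wx":0,"wy":0,"wz":10.2},{"dx":0,"dy":0,"dz":0,"wx":0,"wy":0,"wz":10.2},{"dx":0,"dy":0,"dz":0,"wx":0,"wy":0,"wz":10.2},{"dx":0,"dy":0,"dz":0,"wx":0,"wy":0,"wz":10.2},{"dx":0,"dy":0,"dz":0,"wx":0,"wy":0,"wz":10.2},{"dx":0,"dy":0,"dz":0,"wx":0,"wy":0,"wz":10.2}]'
python3 -m inch '[{"dx":0,"dy":0,"dz":0,"wx":0,"wy":0,"wz":9.8},{"dx":0,"dy":0,"dz":0,"wx":0,"wy":0,"wz":0}]'
python3 - <<'E'
from h import *
from station import manip
print(yaw(),sense()['q'].round(2),manip.tips_ahead)
p=eyes.camera_params('wrist');np.save('pw2.npy',p,allow_pickle=True)
im=eyes.snapshot('wrist');cv2.imwrite('pics/w2.png',im[:,:,::-1])
cv2.imwrite('pics/w2b.png',cv2.resize(im[60:310,100:460,::-1],None,fx=2.2,fy=2.2,interpolation=cv2.INTER_CUBIC))
print(proj('wrist',[.491,-.033,.012],p))
E
```

```text
t: 4.32
tcp_pos: [0.4906, -0.0325, 0.2407]
tool_rot: [0.99, -0.143, 0.0, 0.0]
force: [-0.7, 0.5, -0.1]
finger_gap: 0.335
gripper_force: 34.7
t: 4.58
tcp_pos: [0.4906, -0.0326, 0.2406]
tool_rot: [0.975, -0.223, 0.0, 0.0]
force: [-1.1, -0.5, 0.1]
finger_gap: 0.335
gripper_force: 34.7
[-25.8, -115.8] [-0.29  0.45  1.83  0.    0.87  1.73] 0.0726
[[278.76699756 200.59047827]]
```

View pics/w2b.png

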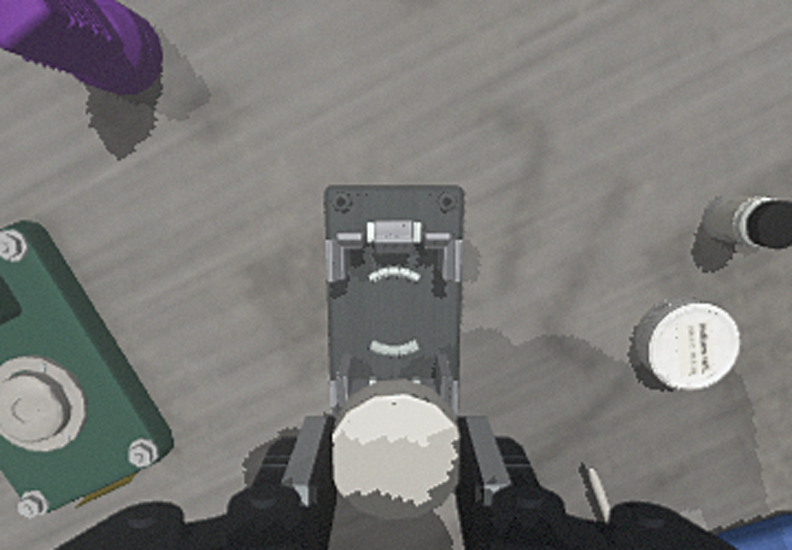

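The enlarged wrist view shows the holder squarely aligned: far edge at crop row 187, columns 326 to 463, arcs at rows 274 and 350. The held specimen is in front of it.

```bash
python3 - <<'E'
from h import *
p=np.load('pw2.npy',allow_pickle=True).item()
im=cv2.imread('pics/w2.png');G=cv2.GaussianBlur(cv2.cvtColor(im,cv2.COLOR_BGR2GRAY),(3,3),0).astype(float)
f=lambda u,v:(100+u/2.2,60+v/2.2)
gx=G[:,2:]-G[:,:-2]
def edge(row,c,sgn):
    s=sgn*gx[row,c-1-5:c-1+6];s=np.clip(s,0,None);return c-5+(s*np.arange(11)).sum()/s.sum()
L=[(edge(r,248,-1),r) for r in list(range(150,168))+list(range(192,225))]
Rr=[(edge(r,310,1),r) for r in list(range(150,168))+list(range(195,208))]
gy=G[2:]-G[:-2]
T=[]
for c in range(256,302):
    s=np.clip(-gy[140-1:150-1,c],0,None);T.append((c,140+(s*np.arange(10)).sum()/s.sum()))
WL,WR,WT=[ray('wrist',np.array(a),.012,p)[:,:2]*1000 for a in(L,Rr,T)]
for W in(WL,WR,WT):
    l=cv2.fitLine(W.astype(np.float32),cv2.DIST_HUBER,0,.01,.01).ravel();print(np.degrees(np.arctan2(l[1],l[0])).round(2),l[2:].round(1))
th=np.radians(-25.8)
for th in np.radians([-25,-25.8,-26.5]):
    ex=np.array([np.cos(th),np.sin(th)]);ey=np.array([-ex[1],ex[0]])
    print(np.median(WL@ey),np.median(WR@ey),np.median(WT@ex), np.array([490.6,-32.6])@np.c_[ex,ey])
# arcs
sub=G[175:230,255:305];print((sub.max(),np.median(sub)))
m=(G>150).astype(np.uint8);m[:178]=0;m[228:]=0;m[:,:262]=0;m[:,298:]=0
n,l,st,c=cv2.connectedComponentsWithStats(m)
ex=np.array([np.cos(np.radians(-25.8)),np.sin(np.radians(-25.8))]);ey=np.array([-ex[1],ex[0]])
for i in range(1,n):
    if st[i,4]>10:
        v,u=np.nonzero(l==i);W=ray('wrist',np.c_[u,v],.017,p)[:,:2]*1000
        print(st[i],'x',(W@ex).min().round(1),(W@ex).max().round(1),'y',(W@ey).min().round(1),(W@ey).max().round(1))
E
```

```text
-26.25 [513.6  -8.2]
-25.41 [500.4 -73.6]
64.53 [545.2 -55.1]
209.75293395537878 144.85828224732094 517.4186882545368 [458.41195565 177.79088535]
216.24330719306963 151.56748314568995 514.8684800247811 [455.88492309 184.1739854 ]
221.69983094771644 157.3587504968379 512.5520600929386 [453.60084651 189.72978692]
(np.float64(222.0), np.float64(96.0))
[268 182  23   5  72] x 472.8 476.9 y 172.5 195.0
[269 215  21   6  83] x 436.5 442.0 y 173.2 194.3
```

```bash
python3 - <<'E'
from h import *
p=np.load('pw2.npy',allow_pickle=True).item()
im=cv2.imread('pics/w2.png');G=cv2.GaussianBlur(cv2.cvtColor(im,cv2.COLOR_BGR2GRAY),(3,3),0).astype(float)
for r in range(250,285,5):
    a=np.nonzero(G[r,235:325]>120)[0]+235; print(r,a.min(),a.max(),end='; ')
uv=(279.9,267)
for u in[(100+396.5/2.2,60+455/2.2)]:
    w=ray('wrist',[u],.1773-.0,p)[0];print(w,tool(w))
print(tool([.4912,-.0333,.14]))
E
```

```text
250 235 324; 255 252 324; 260 251 307; 265 251 307; 270 251 305; 275 252 303; 280 235 324; [ 0.49192042 -0.03497422  0.1773    ] [0.21333817 0.15739381 6.32793146]
[ 0.07441629  0.0379941  10.05788651]
```

```bash
python3 -m inch '[{"dx":0.05,"dy":-0.04,"dz":5,"wx":0,"wy":0,"wz":0},{"dx":0,"dy":0,"dz":4,"wx":0,"wy":0,"wz":0},{"dx":0,"dy":0,"dz":1.5,"wx":0,"wy":0,"wz":0},{"dx":0,"dy":0,"dz":0,"wx":0,"wy":0,"wz":0}]'
python3 - <<'E'
from h import *
p=eyes.camera_params('wrist');np.save('pw3.npy',p,allow_pickle=True)
im=eyes.snapshot('wrist');cv2.imwrite('pics/w3.png',im[:,:,::-1])
cv2.imwrite('pics/w3b.png',cv2.resize(im[90:330,160:400,::-1],None,fx=2.5,fy=2.5,interpolation=cv2.INTER_CUBIC))
E
```

```text
t: 5.12
tcp_pos: [0.4913, -0.0325, 0.1348]
tool_rot: [0.975, -0.223, -0.001, -0.0]
force: [-0.1, -0.6, 0.1]
finger_gap: 0.338
gripper_force: 34.7
```

View pics/w3b.png

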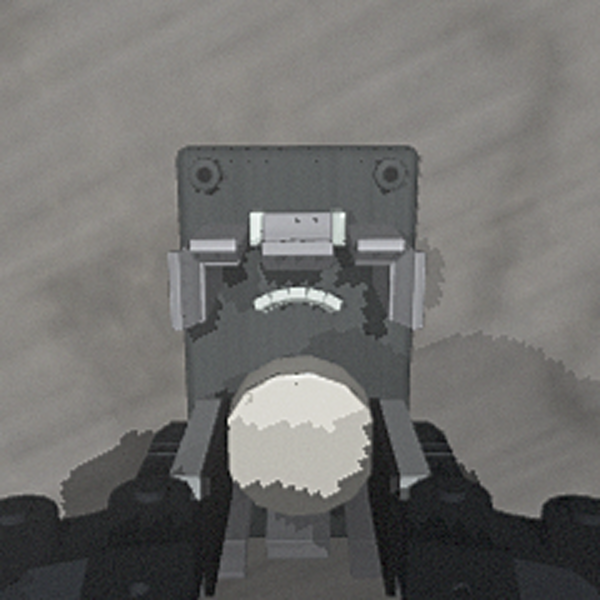

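The view shows the disc at crop columns 228 to 371 (centre 299.5), the far arc centred at 298.5 and the base at 298, so the sideways error is about 0.3 mm. Next I'll check the fore-aft error.

```bash
python3 - <<'E'
from h import *
p=np.load('pw3.npy',allow_pickle=True).item()
f=lambda u,v:(160+u/2.5,90+v/2.5)
for n,u,v,z in[('discfront',299.5,356,.0592),('disctopfront',299.5,374,.0712),('base far',298,146.5,.012),('arc outer',298.5,287,.017),('arc in',298.5,308,.017),('L',178,200,.012),('R',418,200,.012),('discL',228,435,.0712),('discR',371,435,.0712)]:
    w=ray('wrist',[f(u,v)],z,p)[0];print(n,w.round(4),tool(w).round(2))
E
```

```text
discfront [ 0.5053 -0.0408  0.0592] [1.56 0.15 7.65]
disctopfront [ 0.5056 -0.041   0.0712] [1.6  0.15 6.45]
base far [ 0.543  -0.0586  0.012 ] [ 5.73  0.11 12.37]
arc outer [ 0.5101 -0.0429  0.017 ] [ 2.08  0.12 11.87]
arc in [ 0.5049 -0.0403  0.017 ] [ 1.5   0.12 11.87]
L [ 0.5444 -0.0238  0.012 ] [ 4.34 -3.08 12.37]
R [ 0.5166 -0.0813  0.012 ] [ 4.34  3.3  12.37]
discL [ 0.5001 -0.0223  0.0712] [ 0.29 -1.29  6.45]
discR [ 0.4875 -0.0483  0.0712] [0.29 1.59 6.45]
```

```bash
python3 -m inch '[{"dx":-0.05,"dy":-0.03,"dz":1.4,"wx":0,"wy":0,"wz":0},{"dx":0,"dy":0,"dz":1.4,"wx":0,"wy":0,"wz":0},{"dx":0,"dy":0,"dz":1.2,"wx":0,"wy":0,"wz":0},{"dx":0,"dy":0,"dz":0.5,"wx":0,"wy":0,"wz":0},{"dx":0,"dy":0,"dz":0.1,"wx":0,"wy":0,"wz":0},{"dx":0,"dy":0,"dz":0,"wx":0,"wy":0,"wz":0}]'

```

```text
t: 5.92
tcp_pos: [0.4912, -0.0321, 0.0894]
tool_rot: [0.975, -0.224, 0.0, 0.0]
force: [1.0, -0.4, -0.6]
finger_gap: 0.336
gripper_force: 34.7
```

```bash
python3 -m inch '[{"dx":0,"dy":0,"dz":0.1,"wx":0,"wy":0,"wz":0},{"dx":0,"dy":0,"dz":0,"wx":0,"wy":0,"wz":0}]'
python3 -m inch '[{"dx":0,"dy":0,"dz":0,"wx":0,"wy":0,"wz":0},{"dx":0,"dy":0,"dz":0,"wx":0,"wy":0,"wz":0},{"dx":0,"dy":0,"dz":0,"wx":0,"wy":0,"wz":0}]' 0.5
python3 -m inch '[{"dx":0,"dy":0,"dz":-3,"wx":0,"wy":0,"wz":0},{"dx":0,"dy":0,"dz":-5,"wx":0,"wy":0,"wz":0},{"dx":0,"dy":0,"dz":-5,"wx":0,"wy":0,"wz":0},{"dx":0,"dy":0,"dz":0,"wx":0,"wy":0,"wz":0}]' 0.65
python3 - <<'E'
from h import *
p=eyes.camera_params('wrist')
im=eyes.snapshot('wrist');cv2.imwrite('pics/w4.png',im[:,:,::-1])
u=proj('wrist',[.491,-.033,.02],p)[0].astype(int);print(u)
cv2.imwrite('pics/w4b.png',cv2.resize(im[u[1]-70:u[1]+70,u[0]-70:u[0]+70,::-1],None,fx=4,fy=4,interpolation=cv2.INTER_CUBIC))
blobs('wrist',lambda g:(g[:,:,1]<40)&(g[:,:,2]>190),[.491,-.033],.024)
print(tool([.383,.292,.25]))
E
```

```text
t: 6.18
tcp_pos: [0.4912, -0.0321, 0.0885]
tool_rot: [0.975, -0.224, 0.0, 0.0]
force: [-0.6, 0.0, -0.4]
finger_gap: 0.339
gripper_force: 34.7
t: 6.55
tcp_pos: [0.4912, -0.0321, 0.0884]
tool_rot: [0.975, -0.224, 0.0, 0.0]
force: [-0.5, 0.7, -0.7]
finger_gap: 0.497
gripper_force: 0.0
t: 7.05
tcp_pos: [0.4931, -0.0325, 0.2218]
tool_rot: [0.975, -0.224, 0.004, 0.0]
force: [-0.2, 0.3, 0.3]
finger_gap: 0.648
gripper_force: 0.0
[280 210]
rect mm [492.3 -33.7] [30.4 31. ] 82.8 circ 17.7
[-23.84626839 -24.43857771  -3.15815369]
```

View pics/w4b.png

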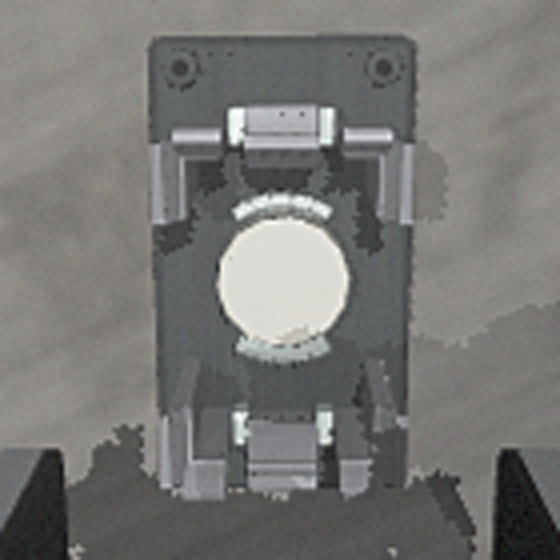

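The disc is seated between the arcs (crop (284,283)). Before going to the retainer I'll check the clearance to the press and the calorimeter.

```bash
python3 - <<'E'
from h import *
f=lambda u,v:(215+u/3.702,145+v/3.702)
print(ray('top',[f(205,317),f(298,317)],.015).round(3), ray('top',[f(225,245),f(283,245)],.25).round(3), ray('top',[(187,290),(200,160)],.01).round(3),ray('top',[(187,290)],.2).round(3))
for t in([.39,-.02,.26],[.385,.09,.26],[.383,.292,.26]): print(tool(t).round(2))
E
```

```text
[[0.473 0.177 0.015]
 [0.472 0.1   0.015]] [[0.503 0.16  0.25 ]
 [0.503 0.12  0.25 ]] [[0.295 0.434 0.01 ]
 [0.702 0.4   0.01 ]] [[0.309 0.39  0.2  ]]
[-9.6   3.33 -4.15]
[-14.85  -6.35  -4.15]
[-23.85 -24.44  -4.16]
```

```bash
python3 -m inch '[{"dx":-4.59,"dy":-0.84,"dz":-1.93,"wx":0,"wy":0,"wz":0},{"dx":-4.59,"dy":-0.84,"dz":-1.93,"wx":0,"wy":0,"wz":0},{"dx":-4.59,"dy":-0.84,"dz":-1.93,"wx":0,"wy":0,"wz":0},{"dx":-2.63,"dy":-5.45,"dz":0,"wx":0,"wy":0,"wz":0},{"dx":-2.63,"dy":-5.45,"dz":0,"wx":0,"wy":0,"wz":0},{"dx":-2.63,"dy":-5.45,"dz":0,"wx":0,"wy":0,"wz":0},{"dx":-2.63,"dy":-5.45,"dz":0,"wx":0,"wy":0,"wz":0},{"dx":0,"dy":0,"dz":2,"wx":0,"wy":0,"wz":-10.6},{"dx":0,"dy":0,"dz":3,"wx":0,"wy":0,"wz":-10.6},{"dx":0,"dy":0,"dz":3,"wx":0,"wy":0,"wz":-10.6}]' 0.75
python3 -m inch '[{"dx":0,"dy":0,"dz":0,"wx":0,"wy":0,"wz":0}]'
python3 - <<'E'
from h import *
print(yaw(),proj('wrist',[.382,.293,.008]))
blobs('wrist',lambda g:(g[:,:,1]<40)&(g[:,:,2]>150)&(g[:,:,2]<256),[.382,.293],.008)
im=cv2.imread('pics/last_wrist.png');u=proj('wrist',[.382,.293,.008])[0].astype(int);print(im[u[1]-30:u[1]+31:6,u[0]-20].tolist(),im[u[1]-25,u[0]-40:u[0]+41:8].tolist())
E
```

```text
t: 8.4
tcp_pos: [0.3775, 0.2927, 0.1936]
tool_rot: [0.998, 0.055, -0.002, 0.001]
force: [-0.4, 0.2, -0.5]
finger_gap: 0.754
gripper_force: 0.0
t: 8.52
tcp_pos: [0.3766, 0.2918, 0.193]
tool_rot: [0.999, 0.051, -0.004, 0.002]
force: [0.1, -0.1, 0.3]
finger_gap: 0.749
gripper_force: 0.0
[5.8, -84.2] [[277.64279777 203.05463585]]
rect mm [380.3 294.2] [66.3 38.2] 9.7 circ 37.7
[[174, 169, 168], [173, 168, 169], [173, 169, 168], [171, 165, 165], [175, 172, 169], [171, 168, 166], [169, 168, 165], [172, 168, 167], [174, 171, 169], [170, 166, 165], [174, 167, 167]] [[128, 131, 133], [126, 130, 132], [184, 176, 176], [169, 168, 164], [179, 174, 174], [175, 171, 170], [175, 171, 169], [173, 168, 168], [134, 137, 139], [134, 135, 139], [132, 134, 136]]
```

```bash
python3 -m inch '[{"dx":0,"dy":0,"dz":0,"wx":0,"wy":0,"wz":-3.9},{"dx":0.4,"dy":-0.3,"dz":4.5,"wx":0,"wy":0,"wz":0},{"dx":0,"dy":0,"dz":4.5,"wx":0,"wy":0,"wz":0},{"dx":0,"dy":0,"dz":2.0,"wx":0,"wy":0,"wz":0},{"dx":0,"dy":0,"dz":0.6,"wx":0,"wy":0,"wz":0},{"dx":0,"dy":0,"dz":0,"wx":0,"wy":0,"wz":0}]' 0.65
python3 -m inch '[{"dx":0,"dy":0,"dz":0,"wx":0,"wy":0,"wz":0}]'
python3 - <<'E'
from h import *
print(tool([.3801,.2953,.0755]),yaw(),R.from_quat(sense()['tool_rot']).as_matrix()[:,2])
E
```

```text
t: 9.32
tcp_pos: [0.3827, 0.2966, 0.0807]
tool_rot: [0.996, 0.085, 0.0, -0.0]
force: [1.2, -0.3, -1.0]
finger_gap: 0.651
gripper_force: 0.0
t: 9.45
tcp_pos: [0.3828, 0.2967, 0.0813]
tool_rot: [0.996, 0.085, 0.001, -0.0]
force: [0.3, 1.3, -0.5]
finger_gap: 0.649
gripper_force: 0.0
[-0.29434544  0.09409776  0.58399685] [9.8, -80.2] [ 2.14137037e-03  9.77247152e-04 -9.99997230e-01]
```

```bash
python3 -m inch '[{"dx":-0.3,"dy":0.1,"dz":0.3,"wx":0,"wy":0,"wz":0},{"dx":0,"dy":0,"dz":0.22,"wx":0,"wy":0,"wz":0},{"dx":0,"dy":0,"dz":0,"wx":0,"wy":0,"wz":0}]' 0.65
python3 -m inch '[{"dx":0,"dy":0,"dz":0,"wx":0,"wy":0,"wz":0},{"dx":0,"dy":0,"dz":0,"wx":0,"wy":0,"wz":0},{"dx":0,"dy":0,"dz":0,"wx":0,"wy":0,"wz":0},{"dx":0,"dy":0,"dz":0,"wx":0,"wy":0,"wz":0}]' 0.2 45
python3 - <<'E'
from h import *
print(tool([.3801,.2953,.0755]))
E
```

```text
t: 9.82
tcp_pos: [0.3793, 0.2949, 0.075]
tool_rot: [0.996, 0.086, -0.0, 0.0]
force: [0.1, -0.2, 0.9]
finger_gap: 0.651
gripper_force: 0.0
t: 10.32
tcp_pos: [0.3794, 0.295, 0.0754]
tool_rot: [0.996, 0.086, 0.0, -0.0]
force: [-0.3, -0.3, 6.1]
finger_gap: 0.426
gripper_force: 44.8
[ 0.07028262 -0.02281725 -0.01401175]
```

```bash
python3 -m inch '[{"dx":0,"dy":0,"dz":-3,"wx":0,"wy":0,"wz":0},{"dx":0,"dy":0,"dz":-6,"wx":0,"wy":0,"wz":0},{"dx":0,"dy":0,"dz":-6,"wx":0,"wy":0,"wz":0},{"dx":-1,"dy":3,"dz":-4,"wx":0,"wy":0,"wz":0},{"dx":-1,"dy":6,"dz":-1,"wx":0,"wy":0,"wz":0},{"dx":-1.1,"dy":6,"dz":0,"wx":0,"wy":0,"wz":0},{"dx":-1.1,"dy":6,"dz":0,"wx":0,"wy":0,"wz":0},{"dx":0,"dy":3,"dz":0,"wx":0,"wy":0,"wz":0},{"dx":0,"dy":0,"dz":0,"wx":0,"wy":0,"wz":10.6},{"dx":0,"dy":0,"dz":0,"wx":0,"wy":0,"wz":10.6}]'
python3 -m inch '[{"dx":0,"dy":0,"dz":0,"wx":0,"wy":0,"wz":10.6},{"dx":0,"dy":0,"dz":0,"wx":0,"wy":0,"wz":3.8},{"dx":0,"dy":0,"dz":0,"wx":0,"wy":0,"wz":0}]'
python3 - <<'E'
from h import *
print(yaw(),tool([.4912,-.0321,.26]))
E
```

```text
t: 11.58
tcp_pos: [0.3787, 0.0506, 0.2747]
tool_rot: [0.995, -0.103, -0.0, -0.0]
force: [0.1, 0.3, -1.6]
finger_gap: 0.423
gripper_force: 45.5
t: 11.95
tcp_pos: [0.3787, 0.0513, 0.2748]
tool_rot: [0.975, -0.223, -0.0, 0.0]
force: [1.5, 0.3, -1.1]
finger_gap: 0.421
gripper_force: 45.5
[-25.7, -115.7] [13.76041661  2.62686837  1.46756315]
```

```bash
python3 -m inch '[{"dx":5,"dy":0.95,"dz":1,"wx":0,"wy":0,"wz":0},{"dx":5,"dy":0.95,"dz":2,"wx":0,"wy":0,"wz":0},{"dx":3.76,"dy":0.73,"dz":3,"wx":0,"wy":0,"wz":0},{"dx":0,"dy":0,"dz":4.5,"wx":0,"wy":0,"wz":0},{"dx":0,"dy":0,"dz":2,"wx":0,"wy":0,"wz":0},{"dx":0,"dy":0,"dz":0,"wx":0,"wy":0,"wz":0}]'
python3 - <<'E'
from h import *
print(yaw(),tool([.4912,-.0321,.15]))
p=eyes.camera_params('wrist');np.save('pw5.npy',p,allow_pickle=True)
im=eyes.snapshot('wrist');cv2.imwrite('pics/w5.png',im[:,:,::-1])
cv2.imwrite('pics/w5b.png',cv2.resize(im[90:330,160:400,::-1],None,fx=2.5,fy=2.5,interpolation=cv2.INTER_CUBIC))
E
```

```text
t: 12.7
tcp_pos: [0.4904, -0.0321, 0.1483]
tool_rot: [0.975, -0.223, -0.002, -0.0]
force: [0.7, -0.5, -0.4]
finger_gap: 0.423
gripper_force: 45.5
[-25.7, -115.7] [ 0.0746352  -0.03328173 -0.16928052]
```

View pics/w5b.png

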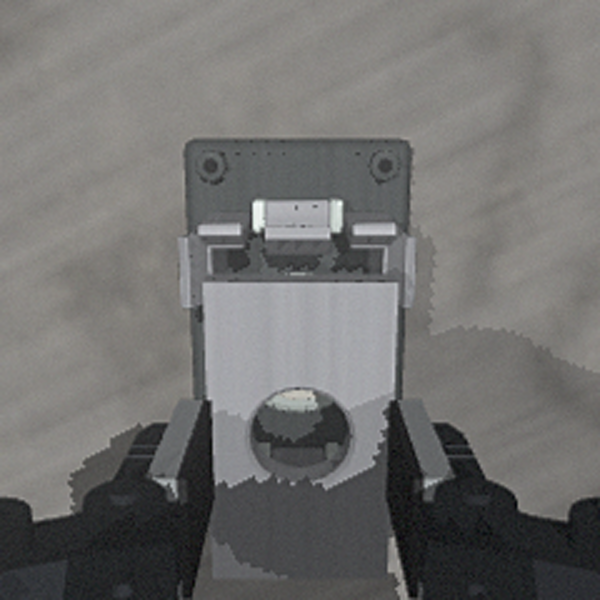

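The retainer is held level over the block. Its front edge is at crop row 282, columns 204 to 397, and the catch is centred at (298.5,215). Computing the offsets.

```bash
python3 - <<'E'
from h import *
p=np.load('pw5.npy',allow_pickle=True).item()
f=lambda u,v:(160+u/2.5,90+v/2.5)
for n,u,v,z in[('rL',204,283,.081),('rR',397,281.5,.081),('rL2',212,480,.081),('rR2',388,480,.081),('base far',298.5,139.5,.012),('baseL',186,180,.012),('baseR',411,180,.012),('catchL',253,198,.046),('catchR',344,198,.046),('postL',181,238,.056),('postR',415,238,.056),('win L',248,435,.081),('winR',354,435,.081),('wintop',300,387,.081),('winbot',300,483,.081)]:
    w=ray('wrist',[f(u,v)],z,p)[0];print(n,w.round(4),tool(w).round(2))
E
```

```text
rL [ 0.5285 -0.0312  0.081 ] [ 3.34 -1.71  6.84]
rR [ 0.5124 -0.0654  0.081 ] [3.37 2.07 6.84]
rL2 [ 0.4899 -0.0129  0.081 ] [-0.93 -1.69  6.85]
rR2 [ 0.4738 -0.0464  0.081 ] [-0.93  2.03  6.85]
base far [ 0.5429 -0.0587  0.012 ] [ 5.84  0.13 13.73]
baseL [ 0.5467 -0.0252  0.012 ] [ 4.73 -3.04 13.74]
baseR [ 0.5192 -0.0824  0.012 ] [ 4.73  3.31 13.74]
catchL [ 0.5365 -0.0436  0.046 ] [ 4.6  -0.94 10.34]
catchR [ 0.5271 -0.0631  0.046 ] [ 4.6   1.22 10.34]
postL [ 0.5363 -0.0259  0.056 ] [ 3.81 -2.53  9.34]
postR [ 0.5132 -0.0737  0.056 ] [3.81 2.78 9.34]
win L [ 0.4959 -0.0244  0.081 ] [ 0.1  -0.91  6.85]
winR [ 0.4863 -0.0442  0.081 ] [0.1  1.29 6.85]
wintop [ 0.5008 -0.0387  0.081 ] [1.17 0.17 6.84]
winbot [ 0.4812 -0.0293  0.081 ] [-1.    0.17  6.85]
```

```bash
python3 -m inch '[{"dx":-0.03,"dy":-0.045,"dz":1.0,"wx":0,"wy":0,"wz":0},{"dx":0,"dy":0,"dz":1.0,"wx":0,"wy":0,"wz":0},{"dx":0,"dy":0,"dz":0.5,"wx":0,"wy":0,"wz":0},{"dx":0,"dy":0,"dz":0,"wx":0,"wy":0,"wz":0}]'
python3 -m inch '[{"dx":0,"dy":0,"dz":0.3,"wx":0,"wy":0,"wz":0},{"dx":0,"dy":0,"dz":0.1,"wx":0,"wy":0,"wz":0},{"dx":0,"dy":0,"dz":0,"wx":0,"wy":0,"wz":0}]'
```

```text
t: 13.25
tcp_pos: [0.4912, -0.0316, 0.1247]
tool_rot: [0.975, -0.223, -0.0, -0.0]
force: [0.5, 0.9, -0.1]
finger_gap: 0.426
gripper_force: 45.5
t: 13.62
tcp_pos: [0.4912, -0.0317, 0.121]
tool_rot: [0.975, -0.223, -0.0, -0.0]
force: [-0.5, 1.7, -1.7]
finger_gap: 0.423
gripper_force: 45.5
```

```bash
python3 -m inch '[{"dx":0,"dy":0,"dz":0.2,"wx":0,"wy":0,"wz":0},{"dx":0,"dy":0,"dz":0.15,"wx":0,"wy":0,"wz":0},{"dx":0,"dy":0,"dz":0,"wx":0,"wy":0,"wz":0}]'
python3 -m inch '[{"dx":0,"dy":0,"dz":0.12,"wx":0,"wy":0,"wz":0},{"dx":0,"dy":0,"dz":0,"wx":0,"wy":0,"wz":0}]'
```

```text
t: 14.0
tcp_pos: [0.4912, -0.0317, 0.1174]
tool_rot: [0.975, -0.223, -0.0, -0.0]
force: [0.1, -0.1, -0.8]
finger_gap: 0.425
gripper_force: 45.6
t: 14.25
tcp_pos: [0.4909, -0.0315, 0.1163]
tool_rot: [0.975, -0.223, -0.001, -0.0]
force: [-2.1, 0.6, 0.8]
finger_gap: 0.421
gripper_force: 45.8
```

```bash
python3 -m inch '[{"dx":0,"dy":0,"dz":0,"wx":0,"wy":0,"wz":0},{"dx":0,"dy":0,"dz":0,"wx":0,"wy":0,"wz":0},{"dx":0,"dy":0,"dz":0,"wx":0,"wy":0,"wz":0}]' 0.55
python3 -m inch '[{"dx":0,"dy":0,"dz":-2,"wx":0,"wy":0,"wz":0},{"dx":0,"dy":0,"dz":-5,"wx":0,"wy":0,"wz":0},{"dx":0,"dy":0,"dz":-5,"wx":0,"wy":0,"wz":0},{"dx":0,"dy":0,"dz":0,"wx":0,"wy":0,"wz":0}]' 0.55
python3 - <<'E'
from h import *
p=eyes.camera_params('wrist');np.save('pw6.npy',p,allow_pickle=True)
im=eyes.snapshot('wrist');cv2.imwrite('pics/w6.png',im[:,:,::-1])
u=proj('wrist',[.491,-.033,.045],p)[0].astype(int);print(u,yaw(),sense()['tcp_pos'])
cv2.imwrite('pics/w6b.png',cv2.resize(im[u[1]-75:u[1]+75,u[0]-75:u[0]+75,::-1],None,fx=4,fy=4,interpolation=cv2.INTER_CUBIC))
print(tool([.669,-.09,.27]))
E
```

```text
t: 14.62
tcp_pos: [0.4918, -0.0319, 0.1164]
tool_rot: [0.975, -0.223, 0.001, 0.0]
force: [-0.3, -0.0, 0.6]
finger_gap: 0.551
gripper_force: 0.0
t: 15.12
tcp_pos: [0.4935, -0.0323, 0.2399]
tool_rot: [0.975, -0.223, 0.005, 0.0]
force: [0.3, -0.1, -1.6]
finger_gap: 0.552
gripper_force: 0.0
[280 212] [-25.8, -115.8] [ 0.49219468 -0.03192918  0.23795157]
[18.46171221 -2.46075271 -3.11517135]
```

View pics/w6b.png

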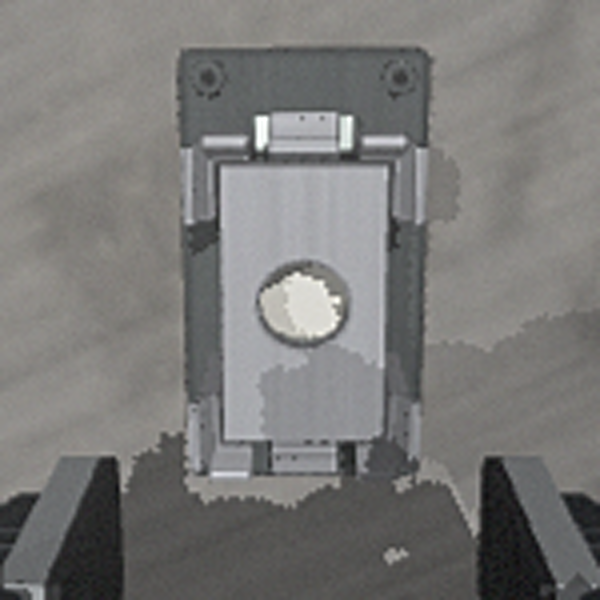

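The retainer lies squarely on both catches: edges at crop rows 163 and 440, centred between the posts, with the white disc visible through the window. All ten pictures are used, so from here I work from measurements only. Next is the white pusher.

```bash
python3 -m inch '[{"dx":4.62,"dy":-0.62,"dz":-0.8,"wx":0,"wy":0,"wz":0},{"dx":4.62,"dy":-0.62,"dz":-0.8,"wx":0,"wy":0,"wz":0},{"dx":4.62,"dy":-0.62,"dz":-0.8,"wx":0,"wy":0,"wz":0},{"dx":4.62,"dy":-0.62,"dz":-0.8,"wx":0,"wy":0,"wz":0},{"dx":0,"dy":0,"dz":0,"wx":0,"wy":0,"wz":-10.6},{"dx":0,"dy":0,"dz":0,"wx":0,"wy":0,"wz":-10.6},{"dx":0,"dy":0,"dz":0,"wx":0,"wy":0,"wz":-10.6},{"dx":0,"dy":0,"dz":0,"wx":0,"wy":0,"wz":-10.6},{"dx":0,"dy":0,"dz":0,"wx":0,"wy":0,"wz":-10.6},{"dx":0,"dy":0,"dz":0,"wx":0,"wy":0,"wz":-10.6}]' 0.65
python3 -m inch '[{"dx":0,"dy":0,"dz":0,"wx":0,"wy":0,"wz":-10.6},{"dx":0,"dy":0,"dz":0,"wx":0,"wy":0,"wz":-10.6},{"dx":0,"dy":0,"dz":0,"wx":0,"wy":0,"wz":-10.6},{"dx":0,"dy":0,"dz":0,"wx":0,"wy":0,"wz":-10.6},{"dx":0,"dy":0,"dz":0,"wx":0,"wy":0,"wz":-10.6},{"dx":0,"dy":0,"dz":0,"wx":0,"wy":0,"wz":0}]'
python3 - <<'E'
from h import *
print(yaw(),proj('wrist',[[.669,-.09,.092],[.669,-.09,.0]]))
for t in(140,170,200,225):
    print(t);blobs('wrist',lambda g:(g[:,:,1]<50)&(g[:,:,2]>t),[.669,-.09],.092,.05,150)
im=cv2.imread('pics/last_wrist.png');u=proj('wrist',[.669,-.09,.092])[0].astype(int)
print(cv2.cvtColor(im,cv2.COLOR_BGR2GRAY)[u[1]-40:u[1]+60:5,u[0]-40:u[0]+41:5])
E
```

```text
t: 16.42
tcp_pos: [0.6676, -0.0896, 0.2654]
tool_rot: [0.945, 0.327, -0.002, -0.001]
force: [1.2, 0.9, 0.1]
finger_gap: 0.65
gripper_force: 0.0
t: 17.18
tcp_pos: [0.6677, -0.0896, 0.2658]
tool_rot: [0.703, 0.711, -0.001, -0.002]
force: [0.9, 0.7, 0.8]
finger_gap: 0.65
gripper_force: 0.0
[90.7, 0.7] [[283.24204501 215.21851269]
 [282.72725362 195.21749416]]
140
rect mm [662.6 -93.1] [573.4 334.2] 1.1 circ 305.7
170
rect mm [ 707.5 -102. ] [17.  38.4] 50.6 circ 19.4
rect mm [671.5 -84.1] [44.6 24.1] 89.9 circ 23.0
200
rect mm [671.5 -80.3] [37.1 21.7] 81.9 circ 19.2
225
rect mm [671.5 -81.1] [35.6 21.2] 81.5 circ 18.5
[[179 174 106 108 115 109 114 118 187 168 170 174 176 176 172 173 172]
 [179 175 103 106 111 112 114 110 135 119 173 175 174 173 163 167 171]
 [175 175 103 107 112 113 120 158 162 167 147 175 171 176 167 167 175]
 [174 175 178 105 113  91 157 134 149 177 234 161 162 175 168 169 173]
 [173 172 171 150 155 116 128 153 134 146 145 237 161 157 160 156 161]
 [170 172 177 148 154 100 131 133 131 132 142 234 164 154 150 156 150]
 [161 169 176 150 154 161 124 247 247 248 248 229 
[... 244 characters left out ...]
151 155 161  91  82 130 139 229 255 166 167 168 169 167 171]
 [155 156 150 153 165  92  88 105 113 116 192 163 165 166 168 166 169]
 [145 150 151 151 154  92  88  88  77 126 133  50 160 152 151 159 164]
 [144 155 180 154 156  89  87  68 120 124 127 130 154 155 157 156 158]
 [137 167 168 170 177 148  86 117  64  64  63  51 154 149 154 152 157]
 [152 163 161 159 175 150 145  85  55  62  82  68  53 144 152 144 146]
 [159 160 154 157 155 141 133  62  60  59  42  67  70 148 155 155 169]
 [162 158 151 161 159 156 143  65  53  56  70  50  80 152 158 160 174]
 [157 159 158 163 165 151 141 169  54  52  53  76 149 149 163 164 171]
 [151 155 154 158 154 158 150 166  59  44  47  41 170 163 169 166 169]]
```

```bash
python3 - <<'E'
from h import *
im=cv2.imread('pics/last_wrist.png');G=cv2.cvtColor(im,cv2.COLOR_BGR2GRAY)
m=((G>205)).astype(np.uint8);m[:201]=0;m[230:]=0;m[:,:262]=0;m[:,:][:,310:]=0
print((G[195:232:2,262:304:2]//10))
for lo in(205,238):
    mm=(m&(G>lo)).astype(np.uint8)
    c=max(cv2.findContours(mm,0,1)[0],key=cv2.contourArea)[:,0]
    W=(ray('wrist',c,.092)[:,:2]*1000).astype(np.float32);rc=cv2.minAreaRect(W);print(rc,tool([*np.array(rc[0])/1000,.124]))
E
```

```text
[[16 10  8 13 13 12 13 15 14 14 12 11 12 19 14 13 13 23 24 16 16]
 [15 10  9 13 13 13 16 13 13 14 14 16 15 14 14 12 22 25 24 17 16]
 [15 14  9 13 13 13 12 13 13 12 13 13 13 13 13 14 15 25 24 15 16]
 [15 15 15 12 13 12 21 24 23 23 22 22 21 19 18 16 14 22 25 16 16]
 [15 15 15 14 12 12 24 24 24 24 24 24 24 24 24 24 24 23 22 15 16]
 [15 14 15 15 13 13 24 24 24 24 24 24 24 24 24 24 24 25 15 16 15]
 [15 14 14 15 15 15 24 24 24 24 24 24 24 24 24 24 24 25 16 16 15]
 [15 14 15 15 14 17 24 24 24 24 24 24 24 24 24 24 24 20 16 16 17]
 [15 14 15 15 14 18 24 24 24 24 24 24 24 24 24 24 24 21 16 16 17]
 [15 14 14 15 14 20 24 24 24 24 24 24 24 24 24 24 24 20 16 16 16]
 [15 14 17 18 17 21 24 24 24 24 24 24 24 24 24 24 24 18 16 16 16]
 [15 14 18 18 17 22 24 24 24 24 24 24 24 24 24 24 24 17 16 16 17]
 [15 14 15 15 14 22 24 24 24 24 24 24 24 24 24 24 25 17 16 16 16]
 [15 15 16 11  9 22 25 24 24 24 24 24 24 24 24 24 25 16 16 16 16]
 [15  9 10  9  8 10 21 23 24 25 24 23 25 25 24 25 24 16 16 16 16]
 [16  8  9  9  9  8 10 10 10 10 10 11 10 18 19 19 16 16 16 16 17]
 [16  8  8  8  9  8 10 10 11 11 11 10 10 10 17 17 17 16 16 16 16]
 [16  8  9  9  9  8 10 10 11 11 11 11 11  9  9 19 17 16 16 16 16]
 [16  8  9  9  9  9 10 11 11 11  9  6  5  5  5  5  6 16 16 16 16]]
((671.4335327148438, -88.26099395751953), (22.624256134033203, 20.927337646484375), 0.3227453827857971) [ 0.1368085   0.33402702 14.34010994]
((671.6673583984375, -87.7844009399414), (21.42765235900879, 20.663183212280273), 86.43365478515625) [ 0.18417243  0.35800226 14.340098  ]
```

```bash
python3 -m inch '[{"dx":0.14,"dy":0.2,"dz":0,"wx":0,"wy":0,"wz":4},{"dx":0,"dy":0,"dz":5,"wx":0,"wy":0,"wz":0},{"dx":0,"dy":0,"dz":5,"wx":0,"wy":0,"wz":0},{"dx":0,"dy":0,"dz":3,"wx":0,"wy":0,"wz":0},{"dx":0,"dy":0,"dz":1.2,"wx":0,"wy":0,"wz":0},{"dx":0,"dy":0,"dz":0,"wx":0,"wy":0,"wz":0}]' 0.65
python3 - <<'E'
from h import *
print(tool([.6701,-.0882,.124]),yaw(),R.from_quat(sense()['tool_rot']).as_matrix()[:,2])
E
```

```text
t: 18.12
tcp_pos: [0.6705, -0.0883, 0.1259]
tool_rot: [0.727, 0.687, -0.0, -0.0]
force: [0.1, -0.3, -0.6]
finger_gap: 0.65
gripper_force: 0.0
[ 0.01070741 -0.03703367  0.1915189 ] [86.8, -3.2] [-8.07277626e-04  2.73915775e-04 -9.99999637e-01]
```

```bash
python3 -m inch '[{"dx":0,"dy":0,"dz":0.1,"wx":0,"wy":0,"wz":0},{"dx":0,"dy":0,"dz":0,"wx":0,"wy":0,"wz":0},{"dx":0,"dy":0,"dz":0,"wx":0,"wy":0,"wz":0},{"dx":0,"dy":0,"dz":0,"wx":0,"wy":0,"wz":0},{"dx":0,"dy":0,"dz":0,"wx":0,"wy":0,"wz":0},{"dx":0,"dy":0,"dz":0,"wx":0,"wy":0,"wz":0}]' 0.1 60
python3 -m inch '[{"dx":0,"dy":0,"dz":-3,"wx":0,"wy":0,"wz":0},{"dx":0,"dy":0,"dz":-5,"wx":0,"wy":0,"wz":0},{"dx":0,"dy":0,"dz":-2,"wx":0,"wy":0,"wz":0},{"dx":0,"dy":0,"dz":0,"wx":0,"wy":0,"wz":0}]'
python3 - <<'E'
from h import *
print(tool([.4912,-.0321,.2]),yaw())
im=eyes.snapshot('wrist');cv2.imwrite('pics/held.png',im[:,:,::-1])
G=cv2.cvtColor(im,cv2.COLOR_RGB2GRAY);z=sense()['tcp_pos'][2]-.124+.092
m=(G>205).astype(np.uint8)
for c in cv2.findContours(m,0,1)[0]:
    if cv2.contourArea(c)>200:
        W=(ray('wrist',c[:,0],z)[:,:2]*1000).astype(np.float32);rc=cv2.minAreaRect(W);t=tool([*np.array(rc[0])/1000,z])
        if abs(t[0])<6 and abs(t[1])<5:print(rc,t)
E
```

```text
t: 18.88
tcp_pos: [0.6714, -0.0886, 0.1271]
tool_rot: [0.726, 0.687, 0.001, 0.001]
force: [-0.6, -0.1, 6.6]
finger_gap: 0.251
gripper_force: 59.4
t: 19.38
tcp_pos: [0.6713, -0.0885, 0.2273]
tool_rot: [0.726, 0.687, 0.001, 0.002]
force: [-0.2, -0.6, -1.3]
finger_gap: 0.252
gripper_force: 58.8
[  4.63700408 -18.30167402   2.65213659] [86.8, -3.2]
```

```bash
python3 -m inch '[{"dx":1.16,"dy":-4.58,"dz":0,"wx":0,"wy":0,"wz":0},{"dx":1.16,"dy":-4.58,"dz":0,"wx":0,"wy":0,"wz":0},{"dx":1.16,"dy":-4.58,"dz":0,"wx":0,"wy":0,"wz":0},{"dx":1.16,"dy":-4.58,"dz":0,"wx":0,"wy":0,"wz":0},{"dx":0,"dy":0,"dz":0,"wx":0,"wy":0,"wz":0},{"dx":0,"dy":0,"dz":0,"wx":0,"wy":0,"wz":0}]'
python3 - <<'E'
from h import *
print(tool([.4912,-.0319,.182]),yaw(),R.from_quat(sense()['tool_rot']).as_matrix()[:,2])
E
```

```text
t: 20.18
tcp_pos: [0.4905, -0.032, 0.2246]
tool_rot: [0.726, 0.687, -0.0, -0.0]
force: [0.0, 0.4, -1.6]
finger_gap: 0.248
gripper_force: 59.2
[0.00926354 0.0727906  4.26045101] [86.8, -3.2] [-2.32505995e-04  3.78209549e-05 -9.99999972e-01]
```

```bash
python3 -m inch '[{"dx":-0.03,"dy":0.07,"dz":1.5,"wx":0,"wy":0,"wz":0},{"dx":0,"dy":0,"dz":1.7,"wx":0,"wy":0,"wz":0},{"dx":0,"dy":0,"dz":1,"wx":0,"wy":0,"wz":0},{"dx":0,"dy":0,"dz":0.3,"wx":0,"wy":0,"wz":0},{"dx":0,"dy":0,"dz":0,"wx":0,"wy":0,"wz":0}]'
python3 -m inch '[{"dx":0,"dy":0,"dz":0.15,"wx":0,"wy":0,"wz":0},{"dx":0,"dy":0,"dz":0.15,"wx":0,"wy":0,"wz":0},{"dx":0,"dy":0,"dz":0.15,"wx":0,"wy":0,"wz":0},{"dx":0,"dy":0,"dz":0,"wx":0,"wy":0,"wz":0}]'
```

```text
t: 20.8
tcp_pos: [0.4911, -0.0323, 0.18]
tool_rot: [0.726, 0.687, -0.0, -0.0]
force: [0.3, -0.5, -1.3]
finger_gap: 0.248
gripper_force: 59.2
t: 21.3
tcp_pos: [0.4908, -0.0321, 0.1758]
tool_rot: [0.726, 0.687, -0.0, -0.0]
force: [0.3, 0.7, -0.2]
finger_gap: 0.247
gripper_force: 59.2
```

Contact is near. I'll press in small steps; home is at TCP z of about 0.159.

```bash
python3 -m inch '[{"dx":0,"dy":0,"dz":0.2,"wx":0,"wy":0,"wz":0},{"dx":0,"dy":0,"dz":0.2,"wx":0,"wy":0,"wz":0},{"dx":0,"dy":0,"dz":0.2,"wx":0,"wy":0,"wz":0},{"dx":0,"dy":0,"dz":0,"wx":0,"wy":0,"wz":0}]'
python3 -m inch '[{"dx":0,"dy":0,"dz":0.2,"wx":0,"wy":0,"wz":0},{"dx":0,"dy":0,"dz":0.2,"wx":0,"wy":0,"wz":0},{"dx":0,"dy":0,"dz":0.2,"wx":0,"wy":0,"wz":0},{"dx":0,"dy":0,"dz":0,"wx":0,"wy":0,"wz":0}]'
```

```text
t: 21.8
tcp_pos: [0.4916, -0.0323, 0.1712]
tool_rot: [0.726, 0.687, 0.001, 0.001]
force: [-1.4, -0.6, 9.9]
finger_gap: 0.247
gripper_force: 60.8
t: 22.3
tcp_pos: [0.4914, -0.0324, 0.1637]
tool_rot: [0.726, 0.687, 0.0, 0.0]
force: [0.6, -0.5, 0.5]
finger_gap: 0.248
gripper_force: 59.5
```

```bash
python3 -m inch '[{"dx":0,"dy":0,"dz":0.2,"wx":0,"wy":0,"wz":0},{"dx":0,"dy":0,"dz":0.2,"wx":0,"wy":0,"wz":0},{"dx":0,"dy":0,"dz":0,"wx":0,"wy":0,"wz":0}]'
python3 -m inch '[{"dx":0,"dy":0,"dz":0.2,"wx":0,"wy":0,"wz":0},{"dx":0,"dy":0,"dz":0.1,"wx":0,"wy":0,"wz":0},{"dx":0,"dy":0,"dz":0,"wx":0,"wy":0,"wz":0}]'
```

```text
t: 22.68
tcp_pos: [0.4899, -0.0319, 0.1592]
tool_rot: [0.726, 0.687, -0.001, -0.001]
force: [0.1, -0.2, -0.5]
finger_gap: 0.251
gripper_force: 59.2
t: 23.05
tcp_pos: [0.4899, -0.0318, 0.1589]
tool_rot: [0.726, 0.687, -0.0, -0.001]
force: [-4.5, 0.6, 21.4]
finger_gap: 0.252
gripper_force: 62.3
```

```bash
python3 -m inch '[{"dx":0,"dy":0,"dz":-1,"wx":0,"wy":0,"wz":0},{"dx":0,"dy":0,"dz":-3,"wx":0,"wy":0,"wz":0},{"dx":0,"dy":0,"dz":-3.5,"wx":0,"wy":0,"wz":0},{"dx":-1.165,"dy":4.61,"dz":0,"wx":0,"wy":0,"wz":0},{"dx":-1.165,"dy":4.61,"dz":0,"wx":0,"wy":0,"wz":0},{"dx":-1.165,"dy":4.61,"dz":0,"wx":0,"wy":0,"wz":0},{"dx":-1.165,"dy":4.61,"dz":0,"wx":0,"wy":0,"wz":0},{"dx":0,"dy":0,"dz":0,"wx":0,"wy":0,"wz":0}]'
python3 - <<'E'
from h import *
print(tool([.6714,-.0886,.1271]),yaw(),R.from_quat(sense()['tool_rot']).as_matrix()[:,2])
im=eyes.snapshot('scene');cv2.imwrite('pics/s7.png',im[:,:,::-1])
im=eyes.snapshot('top');cv2.imwrite('pics/t7.png',im[:,:,::-1])
E
```

```text
t: 24.05
tcp_pos: [0.6751, -0.0903, 0.231]
tool_rot: [0.727, 0.687, 0.001, 0.001]
force: [-1.0, 1.2, -1.3]
finger_gap: 0.248
gripper_force: 59.4
[ 0.1577266  -0.40190791 10.39178413] [86.8, -3.2] [ 2.45243987e-03 -8.81887989e-04 -9.99996604e-01]
```

```bash
python3 -m inch '[{"dx":0.1,"dy":-0.2,"dz":4,"wx":0,"wy":0,"wz":0},{"dx":0,"dy":0,"dz":4,"wx":0,"wy":0,"wz":0},{"dx":0,"dy":0,"dz":1.3,"wx":0,"wy":0,"wz":0},{"dx":0,"dy":0,"dz":0.5,"wx":0,"wy":0,"wz":0},{"dx":0,"dy":0,"dz":0,"wx":0,"wy":0,"wz":0}]'
python3 - <<'E'
from h import *
print(tool([.6714,-.0886,.1271]),yaw(),R.from_quat(sense()['tool_rot']).as_matrix()[:,2])
E
```

```text
t: 24.78
tcp_pos: [0.6709, -0.0879, 0.1349]
tool_rot: [0.726, 0.687, 0.0, 0.001]
force: [-1.0, 0.0, -1.4]
finger_gap: 0.248
gripper_force: 59.4
[-0.069664    0.05332549  0.78416584] [86.8, -3.2] [ 1.59531067e-03 -4.50620332e-04 -9.99998626e-01]
```

```bash
python3 -m inch '[{"dx":0,"dy":0,"dz":0.4,"wx":0,"wy":0,"wz":0},{"dx":0,"dy":0,"dz":0.2,"wx":0,"wy":0,"wz":0},{"dx":0,"dy":0,"dz":0.12,"wx":0,"wy":0,"wz":0},{"dx":0,"dy":0,"dz":0,"wx":0,"wy":0,"wz":0}]'
python3 -m inch '[{"dx":0,"dy":0,"dz":0.08,"wx":0,"wy":0,"wz":0},{"dx":0,"dy":0,"dz":0,"wx":0,"wy":0,"wz":0}]'
```

```text
t: 25.28
tcp_pos: [0.6706, -0.0879, 0.1272]
tool_rot: [0.726, 0.687, 0.0, 0.0]
force: [-0.3, 0.1, 1.0]
finger_gap: 0.251
gripper_force: 59.6
t: 25.52
tcp_pos: [0.6706, -0.0879, 0.1271]
tool_rot: [0.726, 0.687, 0.0, 0.0]
force: [-1.3, 0.3, 6.5]
finger_gap: 0.251
gripper_force: 60.4
```

Standing on the desk. Release, retreat and go back above the holder to check.

```bash
python3 -m inch '[{"dx":0,"dy":0,"dz":0,"wx":0,"wy":0,"wz":0},{"dx":0,"dy":0,"dz":0,"wx":0,"wy":0,"wz":0},{"dx":0,"dy":0,"dz":0,"wx":0,"wy":0,"wz":0},{"dx":0,"dy":0,"dz":0,"wx":0,"wy":0,"wz":0}]' 0.6
python3 -m inch '[{"dx":0,"dy":0,"dz":-3,"wx":0,"wy":0,"wz":0},{"dx":0,"dy":0,"dz":-5,"wx":0,"wy":0,"wz":0},{"dx":0,"dy":0,"dz":-5,"wx":0,"wy":0,"wz":0},{"dx":0,"dy":0,"dz":0,"wx":0,"wy":0,"wz":0}]'
python3 - <<'E'
from h import *
print(tool([.4912,-.0321,.24]))
im=eyes.snapshot('wrist');cv2.imwrite('pics/p8.png',im[:,:,::-1]);G=cv2.cvtColor(im,cv2.COLOR_RGB2GRAY)
for c in cv2.findContours((G>205).astype(np.uint8),0,1)[0]:
    W=(ray('wrist',c[:,0],.092)[:,:2]*1000).astype(np.float32);rc=cv2.minAreaRect(W)
    if cv2.contourArea(c)>100 and np.hypot(rc[0][0]-671,rc[0][1]+88)<50:print(rc)
E
```

```text
t: 26.02
tcp_pos: [0.6704, -0.0878, 0.1256]
tool_rot: [0.726, 0.687, -0.0, -0.0]
force: [0.2, 0.2, -0.1]
finger_gap: 0.604
gripper_force: 0.0
t: 26.52
tcp_pos: [0.673, -0.0885, 0.2613]
tool_rot: [0.726, 0.687, 0.003, 0.005]
force: [-0.8, -0.6, -1.3]
finger_gap: 0.595
gripper_force: 0.0
[  4.62701797 -18.48691745   1.91761443]
((669.4882202148438, -77.58387756347656), (36.29813003540039, 23.411651611328125), 85.96874237060547)
```

```bash
python3 -m inch '[{"dx":1.16,"dy":-4.5,"dz":0,"wx":0,"wy":0,"wz":0},{"dx":1.16,"dy":-4.5,"dz":0,"wx":0,"wy":0,"wz":0},{"dx":1.16,"dy":-4.5,"dz":0,"wx":0,"wy":0,"wz":0},{"dx":1.16,"dy":-4.5,"dz":0,"wx":0,"wy":0,"wz":0},{"dx":0,"dy":0,"dz":0,"wx":0,"wy":0,"wz":10.6},{"dx":0,"dy":0,"dz":0,"wx":0,"wy":0,"wz":10.6},{"dx":0,"dy":0,"dz":0,"wx":0,"wy":0,"wz":10.6},{"dx":0,"dy":0,"dz":0,"wx":0,"wy":0,"wz":10.6},{"dx":0,"dy":0,"dz":0,"wx":0,"wy":0,"wz":10.6},{"dx":0,"dy":0,"dz":0,"wx":0,"wy":0,"wz":10.6}]'
python3 -m inch '[{"dx":0,"dy":0,"dz":0,"wx":0,"wy":0,"wz":10.6},{"dx":0,"dy":0,"dz":0,"wx":0,"wy":0,"wz":10.6},{"dx":0,"dy":0,"dz":0,"wx":0,"wy":0,"wz":10.6},{"dx":0,"dy":0,"dz":0,"wx":0,"wy":0,"wz":10.6},{"dx":0,"dy":0,"dz":0,"wx":0,"wy":0,"wz":6.6},{"dx":0,"dy":0,"dz":0,"wx":0,"wy":0,"wz":0},{"dx":0,"dy":0,"dz":0,"wx":0,"wy":0,"wz":0}]'
python3 - <<'E'
from h import *
print(tool([.4912,-.0321,.24]),yaw())
p=eyes.camera_params('wrist');im=eyes.snapshot('wrist');cv2.imwrite('pics/w9.png',im[:,:,::-1])
def cols(im,p,z):
    G=cv2.cvtColor(im,cv2.COLOR_BGR2GRAY)
    # profile along holder x axis at y=+-5..: gray of world points at plane z
    th=np.radians(-25.7);ex=np.array([np.cos(th),np.sin(th)]);ey=np.array([-ex[1],ex[0]])
    xs=np.arange(-60,61,1.5)/1000
    for yy in(.014,0,-.014):
        P=np.array([[*(np.array([.4912,-.0333])+x*ex+yy*ey),z] for x in xs]);u=proj('wrist',P,p).astype(np.float32)
        v=cv2.remap(G,u[:,0][None],u[:,1][None],1)[0];print(yy,' '.join(f'{a//10}' for a in v))
old=np.load('pw6.npy',allow_pickle=True).item()
cols(cv2.imread('pics/w6.png'),old,.048);print();cols(im[:,:,::-1].copy(),p,.032)
E
```

```text
t: 27.82
tcp_pos: [0.4923, -0.0312, 0.2543]
tool_rot: [0.98, 0.198, -0.002, -0.001]
force: [-0.4, -0.3, 0.0]
finger_gap: 0.598
gripper_force: 0.0
t: 28.7
tcp_pos: [0.4928, -0.0314, 0.2551]
tool_rot: [0.975, -0.222, -0.001, -0.0]
force: [-0.6, -0.1, -0.9]
finger_gap: 0.601
gripper_force: 0.0
[-0.11361612  0.13403419  1.50700831] [-25.7, -115.7]
0.014 8 8 8 7 8 8 8 8 11 14 14 14 17 14 14 14 16 12 16 17 16 17 16 16 16 16 17 16 17 16 16 16 17 16 17 16 16 17 16 17 16 17 16 16 16 16 16 17 17 17 17 17 17 17 17 17 17 17 17 17 17 17 12 12 9 15 18 10 9 9 9 10 10 9 9 10 9 9 8 8 13
0 8 8 8 8 8 8 7 8 12 14 14 14 10 14 14 13 16 11 13 14 14 14 14 14 14 14 14 14 14 14 14 17 15 12 10 15 21 21 21 21 21 21 21 21 22 14 11 11 16 17 17 16 17 16 16 17 17 17 17 16 17 17 12 8 14 18 15 17 18 16 13 10 10 10 10 9 10 10 9 8 13
-0.014 8 8 8 8 8 8 7 7 8 8 8 8 10 13 13 13 14 10 14 14 14 14 14 14 14 14 14 14 14 14 14 15 16 17 17 16 16 16 16 17 16 17 17 17 17 17 17 17 16 17 17 17 17 17 17 17 17 17 17 17 17 17 12 11 9 15 18 9 9 10 9 10 10 10 10 10 10 10 9 8 13

0.014 14 14 13 14 14 14 14 12 12 10 11 12 12 9 9 10 10 13 17 17 16 17 16 17 17 16 17 17 16 17 17 17 17 17 17 17 17 17 17 17 17 17 17 17 17 17 17 17 17 17 17 17 17 17 17 17 17 17 17 16 9 9 11 8 11 13 10 9 9 10 9 9 9 10 9 9 10 9 9 10 14
0 14 13 13 13 13 14 13 9 12 14 14 13 15 13 13 13 13 12 12 9 15 14 14 14 14 14 15 16 16 16 16 16 13 11 23 21 21 21 21 21 21 21 21 21 22 22 12 15 17 16 17 17 17 17 17 17 17 17 17 11 9 9 9 16 18 13 17 18 18 13 9 10 10 10 10 10 10 10 9 10 14
-0.014 8 8 8 8 8 8 8 12 14 11 11 11 12 9 9 9 9 11 14 14 14 14 14 14 14 14 14 14 14 17 17 16 17 17 17 16 16 17 17 17 17 17 17 17 17 17 17 17 17 17 17 17 17 17 17 17 17 17 18 14 10 11 11 9 15 15 10 8 9 10 9 10 9 10 10 10 10 10 9 10 13
```

```bash
python3 - <<'E'
from h import *
th=np.radians(-25.7);ex=np.array([np.cos(th),np.sin(th)]);ey=np.array([-ex[1],ex[0]])
new=eyes.camera_params('wrist');old=np.load('pw6.npy',allow_pickle=True).item()
def prof(f,p,z,xs,ys):
    G=cv2.cvtColor(cv2.imread(f),cv2.COLOR_BGR2GRAY).astype(np.float32)
    P=np.array([[*(np.array([.4912,-.0333])+x*ex/1000+y*ey/1000),z] for x in np.atleast_1d(xs) for y in np.atleast_1d(ys)])
    u=proj('wrist',P,p).astype(np.float32);return cv2.remap(G,u[:,0][None],u[:,1][None],1)[0]
def width(f,p,z):
    ys=np.arange(-26,26.1,.25);o=[]
    for x in(15,18,21):
        g=np.gradient(prof(f,p,z,x,ys));h=len(ys)//2
        a=ys[:h][np.argmax(g[:h])];b=ys[h:][np.argmin(g[h:])];o.append((a,b,b-a))
    return o
print('w6@48',width('pics/w6.png',old,.048));print('w9@32',width('pics/w9.png',new,.032));print('w9@48',width('pics/w9.png',new,.048))
for f,p in(('pics/w6.png',old),('pics/w9.png',new)):
  for xs in(np.arange(-46,-24,1.),np.arange(26,50,1.)):
    print(f,(np.mean([prof(f,p,.046,xs,y) for y in(-4,0,4)],0)//10).astype(int))
E
```

```text
w6@48 [(np.float64(-19.25), np.float64(19.5), np.float64(38.75)), (np.float64(-19.25), np.float64(19.5), np.float64(38.75)), (np.float64(-19.25), np.float64(19.75), np.float64(39.0))]
w9@32 [(np.float64(-19.0), np.float64(19.75), np.float64(38.75)), (np.float64(-19.25), np.float64(19.75), np.float64(39.0)), (np.float64(-18.0), np.float64(19.75), np.float64(37.75))]
w9@48 [(np.float64(-17.25), np.float64(19.0), np.float64(36.25)), (np.float64(-17.5), np.float64(18.75), np.float64(36.25)), (np.float64(-18.0), np.float64(18.75), np.float64(36.75))]
pics/w6.png [14 14 13  9 14 14 14 13 12 15 13 11 13 14 14 14 14 14 14 14 14 14]
pics/w6.png [17 17 17 17 17 17 16 11  8  9 16 18 17 14 17 17 18 17 16 11  9  9  9 10]
pics/w9.png [14 13 10 11 13 14 14 13 13 13 15 12 13 13 13 13 13 12 12 10 11 15]
pics/w9.png [17 17 17 17 13  9  9  9  8  9 14 18 18 13 17 17 18 18 17 12  9  9 10 10]
```

The retainer measures at home height (38.8 mm wide on the 32 mm plane), both catches are back in their shut position, and the pusher's outline matches the original standing one. Handing in.

```bash
python3 -c "
from station import workorder
print(workorder.sign_off())"
```

```text
the job is handed in; nothing more can be done
None
```

The job is handed in at about 29 s of 64 s: the disc is in its recess, the retainer was pressed home with the pusher's nose and measures at its seated height with both catches back shut, the pusher stands upright where it was, and the bystanders were not touched; the final checks were measurements on camera images, because my ten viewed pictures were used up.

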